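# Fit the detent plungers and offer up the cover

### The arm

A 6-joint arm with a two-finger parallel gripper is mounted at the origin on the work surface. World frame = base frame: x ahead of the robot, y to its left, z up, the work surface at z = 0. Lengths are in m, angles in rad, forces in N, time in s.
With the tool pointing down it reaches from about 0.225 to 0.875 m from the base axis. Payload 3.4 kg.
Tool frame: the origin (TCP) lies between the finger pads; the fingertips stand 14 mm ahead of it and the grasp point (between the pads) lies 5 mm behind it; z points along the fingers, y is the direction in which the jaws open and shut (so a half turn about z gives the same grasp; the last joint's range is limited). The gripper opens to 85 mm and grips with 20 to 120 N. Pads are 22 mm wide; open, the fingers measure 114 mm over their backs; the gripper's body (76 mm by 85 mm) begins 54 mm behind the grasp point. The pads swing forward as they close: fully open they stand 13 mm farther back than shut.
Start: joints at [-1.388, 0.276, 1.505, -0, 1.361, -0.121], TCP at [0.172, -0.549, 0.245] pointing down, gripper open.
Joint ranges: [-2.89, 2.89], [-0.75, 2.08], [0.22, 2.7], [-1.18, 4.32], [0.11, 2.71], [-2.7, 2.7]. Speed limits (rad/s): [2.57, 2.57, 3.14, 3.14, 3.14, 3.14].

### API

Orientations are given as a unit quaternion [w, x, y, z].
In Python, from rig import manip, get_image, job gives the robot as it stands. The module is installed in compiled form; this text tells all that it offers.
- The arm moves only by the tool step_arm, never from a script. Its argument "moves" is one flat list of numbers, 5 for each row, row after row: the shift along the tool's x, y, z as a fraction of full scale, then the turn about the tool's z as a fraction of full scale, then the gripper's target within -1 to 1 (shut at 1, half-way at 0, fully open at -1). In form: [dx, dy, dz, twist, hand, dx, dy, dz, twist, hand, ...]. A call has 1 to 5 rows; each row is the pose to reach, as a shift and turn from the pose commanded when the call began, along the tool's axes at that moment, turning the shorter way round; what a row does not reach only later rows make up. Full scale, the value 1, is 500 mm for a shift and pi rad for a turn. A row lasts 1/10 s, in which the tool goes at most 50 mm and 8.59 degrees, less where a joint would pass 70% of its speed; a pose out of reach is approached as far as the arm can. A call with a number of a shift or a turn outside -1 to 1 is refused whole. A call with a gripper value outside its range is refused whole. The fingers move at their own pace and stop on an object; "force" is the grip in N (left out, the last holds). Time passes only in rows, so rows that repeat a pose let the fingers close. It gives the time, the measured TCP pose, the force and the opening at its end, in the units of the state.
- manip.get_state(): the state, without advancing time (a new reading comes with each control period).
- get_image(name): name is "scene" or "top" or "wrist"; returns a dict with "frame" (420x560x3 uint8, blue, green, red), "fx", "fy", "cx", "cy" (pixels), "k1" (the pictures are not rectified: a ray, as slopes to the right and down, at radius r is drawn at 1 + k1 r^2 times it, then the intrinsics apply), "rvec" (rotation vector, rad) and "tvec" (3), from world to camera coordinates, as OpenCV has them; the wrist camera has in their place "T_tool_cam" (4x4, takes a point from camera to tool coordinates, whose origin is the TCP and whose axes are the flange's). Camera axes: x right, y down, z forward; pixel columns grow to the right and rows downward; lengths in m; the calibration is good to about 2 mm. A picture is of the moment at which its call begins: read the wrist's pose just before it. There is no depth.
- job.sign_off(): hands the job in, once; it reports no verdict.
The state is a dict: "clock": time; "qpos": joint angles; "qd": joint speeds; "effort": joint torques, N m; "position": TCP position; "ee_rot": TCP orientation; "contact_force": force on the tool from outside, world axes, zero at the start; "moment": the same for the moment, N m; "width": finger opening in m.
Only numpy, scipy, OpenCV 4.12 (cv2) and the standard library are available. Lean on these libraries where they do the work, as an engineer would, in place of code of your own. Each camera call takes 0.05 s, during which the arm holds its last target. There are 200 camera calls.

### The job

Finish assembling the detents of the gearbox shift housing: the first plunger is already in the bore marked with one pip, so take the short plunger from the wooden block and seat it in the middle bore (two pips), then seat the long plunger in the end bore (three pips, the deep one), each fully home with its collar down on the pad. Then pick up the ribbed cover and hold it level, hovering about 1 cm above the pad without touching the gasket, ear over ear and all its bolt holes lined up with the tapped holes below, so that I can start the bolts; finish while still holding it there. Leave the fitted plunger and the other things on the bench where they are.

Things in the scene. Friction and masses are not known exactly. Their poses are not given: they have to be found in the camera images.
- housing: Cast aluminium gearbox shift housing fixed to the bench, base 275 x 222 mm. Origin: centre of its underside; z up, x along the three shift rails (their ends stick out of the -x face), y across. Casting 62 mm high; the square lever opening (x 20 to 120 mm) 74 mm high; in front of it the raised detent pad (see pad), 80 mm high. Cast pips on the shoulder at the pad's -x side number its bores.
- pad (a point): Centre of the pad face, 45 mm from the housing origin towards -x, 80 mm up; axes as the housing's. Pad 92 mm (x) by 156 mm (y) plus a 32 mm wide ear at its +y end, a thin gasket on it. Bores: one pip at y -42 mm (already filled), two pips at y 0, three pips at y +42 mm. Five tapped 8 mm holes (dark): at x +-34, y +-58 mm, and in the ear at x 0, y +90 mm.
- bore_two (a point): Centre of the mouth of the middle bore (two pips), on the pad face. Axes as the housing's. 17 mm in diameter, 34 mm deep: too shallow for the long plunger.
- bore_three (a point): Centre of the mouth of the bore at the ear end (three pips), on the pad face, 42 mm from bore two. 17 mm in diameter, 52 mm deep.
- tapped_ear (a point): Centre of the tapped hole in the pad's ear, on the pad face.
- tapped_corner (a point): Centre of the tapped hole at the pad's -x, -y corner, on the pad face.
- short_plunger: Short steel plunger, 0.08 kg: 14 mm shank 30 mm long with tapered nose, and a round head 22 mm in diameter, 15 mm high; the head's underside is the collar that stops on the pad. Origin: centre of the nose end, z up along it. Starts upright in either of two 17 mm holes, 70 mm apart, of a wooden block 150 x 62 x 34 mm: nose 10 mm, collar 40 mm, top 55 mm above the bench.
- short_plunger_collar (a point): Centre of the short plunger's collar underside, 30 mm above its nose end; it comes down on the pad face when fully home.
- long_plunger: Long steel plunger, the same but with a 46 mm shank, in the block's other hole: nose 10 mm, collar 56 mm, top 71 mm above the bench. Origin: centre of the nose end, z up along it.
- long_plunger_collar (a point): Centre of the long plunger's collar underside, 46 mm above its nose end.
- fitted_plunger: A plunger like the short one, already in the bore with one pip (-y end of the pad), its 15 mm high head standing on the pad. To be left in place. Origin: nose end.
- cover: Cast aluminium cover lying flat on the bench, about 0.34 kg. Flange 92 (x) x 156 (y) x 6 mm, ear 34 mm wide at its +y end, five 14 mm bolt holes in the pad's pattern. Rib along y in the middle, 38 mm wide, 122 mm long, top 34 mm above the flange's underside; hollow (30 x 114 mm, 30 mm high). Grip across the rib. Origin: centre of the underside, z up; fitted, it lies over pad, axes alike.
- cover_ear (a point): Centre of the bolt hole in the cover's ear, at the flange's underside, 90 mm from the cover's origin towards +y.
- cover_corner (a point): Centre of the bolt hole at the cover's -x, -y corner, at the flange's underside, 34 mm and 58 mm from the cover's origin.
- wrench: Combination wrench, 200 mm long, lying on the bench nearer the robot than the cover. Bystander.
- socket_large: Steel socket, 34 mm in diameter and 42 mm high, standing beyond the cover. Bystander.
- socket_small: Steel socket, 25 mm in diameter and 36 mm high, standing beyond the wooden block. Bystander.
- screwdriver: Screwdriver with a black handle, 220 mm long, lying nearer the robot than the wooden block. Bystander.
- bearing: Ball bearing, 72 mm in diameter and 18 mm high, lying beyond the wooden block. Bystander.

How it is judged:
By the outcome, as a careful person would: the job done as asked, in the order asked, and still so for the second after the job is handed in, while the arm keeps its last pose, push and grip.
It also fails if it takes over 69 s, if anything falls off the work surface, if the arm or the gripper's body presses on something with over 40 N, if the wrist force passes 120 N, or if a joint passes its speed limit or range.

## Working session

There is one attempt and no reset: what is moved stays moved. The work goes in short steps, Python scripts to look and compute and a tool call to move; the robot and the scene stay as the last step left them, time stands still between calls to the robot, and variables do not carry over. Pictures are saved under pics/ and viewed, about 8 in all and at most 12, crops included, and the job is handed in when it is done.

Besides the shell and the picture viewer there is one more tool, called after ">>>" in YAML: its name, and indented under it one key for each argument. step_arm: Moves the arm, as the interface text tells. Its arguments: {"type":"object","properties":{"moves":{"type":"array","items":{"type":"number","minimum":-1,"maximum":1}},"force":{"type":"number"}},"required":["moves"]}

```bash
mkdir -p pics && cat > h.py <<'E'
import numpy as np, cv2
from rig import manip, get_image, job
from scipy.spatial.transform import Rotation as R
def snap(name,fn):
    s=manip.get_state(); d=get_image(name); cv2.imwrite('pics/'+fn+'.png',d['frame'])
    if name=='wrist':
        T=np.eye(4); q=s['ee_rot']; T[:3,:3]=R.from_quat([q[1],q[2],q[3],q[0]]).as_matrix(); T[:3,3]=s['position']
        C=T@np.array(d['T_tool_cam'])
    else:
        W=np.eye(4); W[:3,:3]=cv2.Rodrigues(np.array(d['rvec'],float))[0]; W[:3,3]=np.ravel(d['tvec']); C=np.linalg.inv(W)
    np.savez('pics/'+fn+'.npz',C=C,k=[d[k] for k in('fx','fy','cx','cy','k1')])
    return d['frame']
def load(fn):
    z=np.load('pics/'+fn+'.npz'); return z['C'],z['k']
def ray(fn,uv):
    C,k=load(fn); uv=np.atleast_2d(np.array(uv,float))
    p=(uv-k[2:4])/k[:2]; x=p.copy()
    for _ in range(30): x=p/(1+k[4]*(x**2).sum(1,keepdims=True))
    return C[:3,3],np.c_[x,np.ones(len(x))]@C[:3,:3].T
def onz(fn,uv,z):
    o,d=ray(fn,uv); return o+d*((z-o[2])/d[:,2])[:,None]
def proj(fn,P):
    C,k=load(fn); p=(np.atleast_2d(P)-C[:3,3])@C[:3,:3]; x=p[:,:2]/p[:,2:]
    return x*(1+k[4]*(x**2).sum(1,keepdims=True))*k[:2]+k[2:4]
def tri(obs):
    A=np.zeros((3,3));b=np.zeros(3);L=[]
    for fn,uv in obs:
        o,d=ray(fn,uv); d=d[0]/np.linalg.norm(d[0]); M=np.eye(3)-np.outer(d,d); A+=M;b+=M@o;L.append((M,o))
    p=np.linalg.solve(A,b); return p,[np.linalg.norm(M@(p-o)) for M,o in L]
def st():
    s=manip.get_state(); print(s['clock'],np.round(s['position'],4),np.round(s['ee_rot'],4),'F',np.round(s['contact_force'],1),'w',round(s['width'],4),'q',np.round(s['qpos'],2))
    return s
def goal(p,yaw=None):
    """print shift fractions (tool axes) and twist so that tool y points at yaw (mod pi)"""
    s=manip.get_state(); q=s['ee_rot']; M=R.from_quat([q[1],q[2],q[3],q[0]]).as_matrix()
    t=0
    if yaw is not None:
        v=M.T@np.array([np.cos(yaw),np.sin(yaw),0]); a=np.arctan2(-v[0],v[1]); t=(a+np.pi/2)%np.pi-np.pi/2
    print('shift',np.round(M.T@(np.array(p)-s['position'])/.5,4),'twist',round(t/np.pi,4))
E
python3 - <<'E'
from h import *
st(); a=snap('top','top0'); b=snap('scene','scene0'); print(load('top0'),load('scene0')[0])
cv2.imwrite('pics/topbig.png',cv2.resize(a,(800,600),interpolation=cv2.INTER_CUBIC))
cv2.imwrite('pics/scenebig.png',cv2.resize(b,(800,600),interpolation=cv2.INTER_CUBIC))
E
```

```text
0.0 [ 0.1719 -0.5482  0.2444] [-9.000e-04  9.885e-01  1.513e-01 -0.000e+00] F [0.2 0.2 0.1] w 0.0855 q [-1.39  0.28  1.51  0.    1.36 -0.12]
(array([[ 0.02773164, -0.99672761,  0.0759278 ,  0.39543364],
       [-0.99957837, -0.0283043 , -0.00647629,  0.00136983],
       [ 0.00860418, -0.07571619, -0.99709229,  1.19981284],
       [ 0.        ,  0.        ,  0.        ,  1.        ]]), array([ 3.95340303e+02,  3.95340303e+02,  2.81531610e+02,  2.07235984e+02,
       -9.80287479e-02])) [[-0.14512921  0.73110891 -0.66664629  1.34843167]
 [ 0.98926314  0.11893987 -0.08492206  0.10661257]
 [ 0.01720355 -0.67181327 -0.74052074  1.00881112]
 [ 0.          0.          0.          1.        ]]
```

View pics/topbig.png

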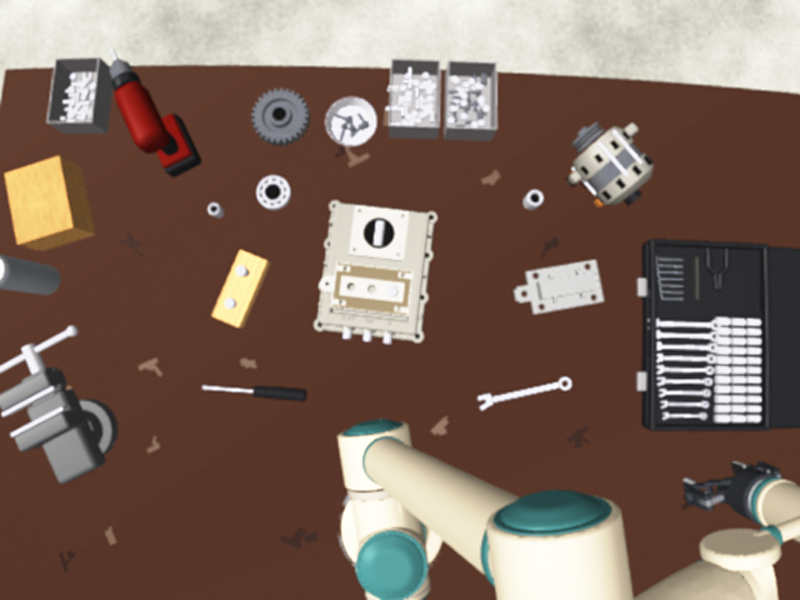

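View pics/scenebig.png

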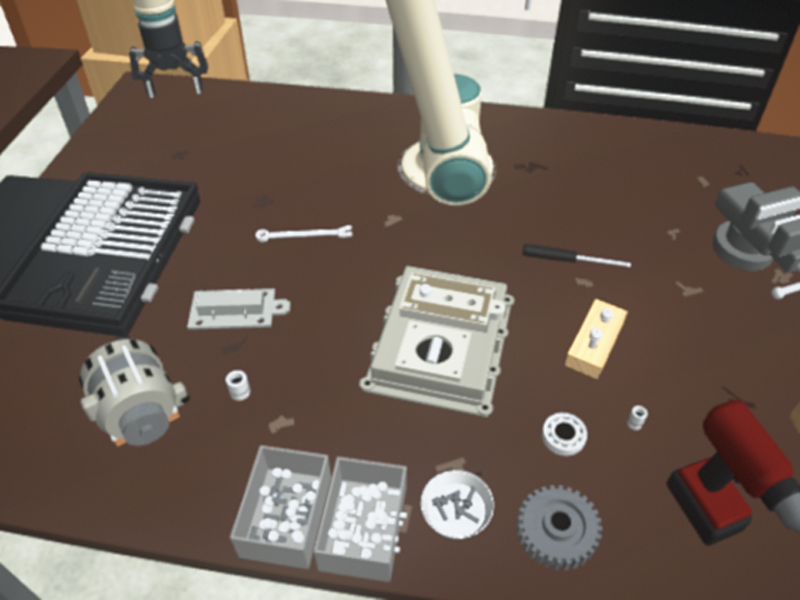

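The top view shows the block at about (241,288) with plungers at (243,271) and (230,303). The housing pad is at (370,290) with its ear at left (+y). The cover is at (563,287) with its ear at (522,292), so its axes match the pad's apart from a small yaw. In the scene view the plungers are at (606,314) and (596,337), and the second looks longer.

```bash
python3 - <<'E'
from h import *
s=.7
for n,t,c in [('plA far',(243,271),(596,333)),('plB near',(230,303),(606,313)),('bore2',(371,289),(449,298)),('bore3',(351,287),(473,301)),('fitted',(394,292),(424,291)),('coverear',(522,293),(281,307))]:
    print(n,tri([('top0',np.array(t)*s),('scene0',np.array(c)*s)]))
print('cover ctr',onz('top0',np.array((566,287))*s,.034))
for z in(.055,.071): print(onz('top0',np.array([(243,271),(230,303)])*s,z))
print(get_image('wrist')['T_tool_cam'])
goal([.40,.235,.26])
E
```

```text
plA far (array([0.52369834, 0.32131549, 0.06491722]), [np.float64(0.0021903312932275423), np.float64(0.0021903312932275943)])
plB near (array([0.45864648, 0.34682875, 0.05009906]), [np.float64(0.00011731421864240242), np.float64(0.00011731421864231664)])
bore2 (array([0.49317754, 0.05735808, 0.07733396]), [np.float64(0.0006976119985950936), np.float64(0.0006976119985951004)])
bore3 (array([0.49572497, 0.09903845, 0.07942906]), [np.float64(0.002511447989209763), np.float64(0.0025114479892097237)])
fitted (array([0.48805912, 0.01115631, 0.08244086]), [np.float64(0.0005756431637647952), np.float64(0.0005756431637648011)])
coverear (array([ 0.50026058, -0.26183656,  0.00346331]), [np.float64(0.0005343638409438895), np.float64(0.0005343638409440281)])
cover ctr [[ 0.51297047 -0.34884436  0.034     ]]
[[0.52486113 0.32181969 0.055     ]
 [0.45837314 0.34547797 0.055     ]]
[[0.52305224 0.31734106 0.071     ]
 [0.4574935  0.34066869 0.071     ]]
[[-5.69696582e-04 -9.54064873e-01 -2.99599554e-01  7.64090274e-02]
 [ 9.99999811e-01 -4.73686418e-04 -3.93087705e-04 -5.16846761e-04]
 [ 2.33114932e-04 -2.99599721e-01  9.54064962e-01 -1.29499412e-01]
 [ 0.00000000e+00  0.00000000e+00  0.00000000e+00  1.00000000e+00]]
shift [ 0.9039 -1.3584 -0.0287] twist 0.0
```

>>> step_arm:
  moves: [0.787, -0.252, 0, -0.381, -1, 0.787, -0.252, 0, -0.381, -1, 0.787, -0.252, 0, -0.381, -1, 0.787, -0.252, 0, -0.381, -1, 0.787, -0.252, 0, -0.381, -1]

```text
clock: 0.65
position: [0.3776, -0.4033, 0.2451]
ee_rot: [-0.0, 0.863, 0.505, -0.0]
contact_force: [0.2, -0.7, -0.6]
width: 0.0851
```

```bash
python3 - <<'E'
from h import *
st(); goal([.51,-.31,.245],np.deg2rad(-4))
E
```

```text
0.65 [ 0.3776 -0.4033  0.2451] [-1.000e-04  8.629e-01  5.053e-01 -0.000e+00] F [ 0.2 -0.7 -0.6] w 0.0851 q [-0.94  0.24  1.55 -0.    1.35 -0.43]
shift [0.2923 0.1396 0.0003] twist -0.1405
```

>>> step_arm:
  moves: [0.292, 0.14, 0, -0.14, -1, 0.292, 0.14, 0, -0.14, -1, 0.292, 0.14, 0, -0.14, -1, 0.292, 0.14, 0, -0.14, -1, 0.292, 0.14, 0, -0.14, -1]

```text
clock: 1.15
position: [0.5106, -0.311, 0.2447]
ee_rot: [-0.0, 0.733, 0.68, -0.0]
contact_force: [-1.1, -0.6, 0.2]
width: 0.0852
```

```bash
python3 - <<'E'
from h import *
st(); snap('wrist','w_cov')
s=.7
print(np.round(load('w_cov')[1],3))
goal([.49,.10,.26],np.deg2rad(-4))
E
```

```text
1.15 [ 0.5106 -0.311   0.2447] [-4.000e-04  7.330e-01  6.802e-01 -2.000e-04] F [-1.1 -0.6  0.2] w 0.0852 q [-0.66  0.31  1.46 -0.    1.38 -0.59]
[2.98236e+02 2.98236e+02 2.84254e+02 2.03072e+02 4.00000e-03]
shift [ 0.819  -0.1012 -0.0305] twist -0.0021
```

View pics/w_cov.png

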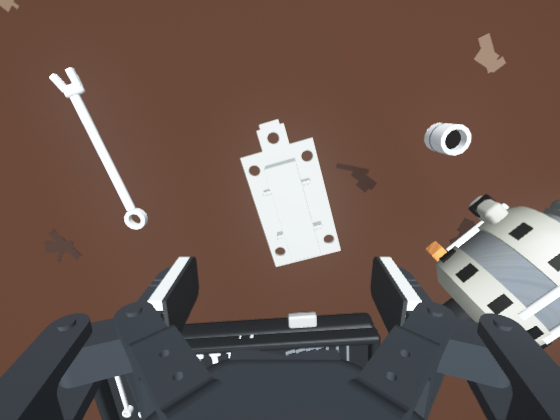

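The cover's holes are at the ear (273,137) and the corners (254,171), (307,157), (280,251) and (328,239). The ear faces +y and nothing is near the rib. Next I move over the pad.

>>> step_arm:
  moves: [0.5, -0.062, 0, 0, -1, 0.5, -0.062, 0, 0, -1, 0.5, -0.062, 0, 0, -1, 0.5, -0.062, 0, 0, -1, 0.5, -0.062, 0, 0, -1]

```text
clock: 1.7
position: [0.4963, -0.063, 0.2454]
ee_rot: [0.0, 0.735, 0.678, -0.0]
contact_force: [0.3, 0.2, 0.8]
width: 0.0855
```

>>> step_arm:
  moves: [0.319, -0.039, -0.03, 0, -1, 0.319, -0.039, -0.03, 0, -1, 0.319, -0.039, -0.03, 0, -1, 0.319, -0.039, -0.03, 0, -1, 0.319, -0.039, -0.03, 0, -1]

```text
clock: 2.2
position: [0.4903, 0.0976, 0.2605]
ee_rot: [0.001, 0.734, 0.68, -0.0]
contact_force: [-0.1, -1.9, -0.9]
width: 0.0856
```

```bash
cat >> h.py <<'E'
HOL=np.array([[0,.09],[-.034,.058],[.034,.058],[-.034,-.058],[.034,-.058]])
def fit2(loc,P):
    loc=np.array(loc);P=np.array(P)[:,:2];a=loc-loc.mean(0);b=P-P.mean(0)
    th=np.arctan2((a[:,0]*b[:,1]-a[:,1]*b[:,0]).sum(),(a*b).sum()); c,s=np.cos(th),np.sin(th); M=np.array([[c,-s],[s,c]])
    t=P.mean(0)-M@loc.mean(0); r=(loc@M.T+t-P)*1000
    return t,th,np.round(r,1)
E
python3 - <<'E'
from h import *
st(); f=snap('wrist','w_pad1')
P=onz('w_cov',[(273,137),(254,171),(307,157),(280,251),(328,239)],.004); t,th,r=fit2(HOL,P); print('cover',t,np.rad2deg(th),r.tolist())
goal([.47,.26,.245],np.deg2rad(-4))
E
```

```text
2.2 [0.4903 0.0976 0.2605] [ 5.000e-04  7.336e-01  6.796e-01 -2.000e-04] F [-0.1 -1.9 -0.9] w 0.0856 q [ 0.06  0.15  1.63 -0.    1.36  0.13]
cover [ 0.51744868 -0.35475374] 11.328208434577311 [[0.1, -1.5], [0.5, 0.4], [-0.2, 1.1], [-0.5, -0.2], [0.1, 0.2]]
shift [ 0.3233 -0.0661  0.0299] twist -0.0025
```

View pics/w_pad1.png

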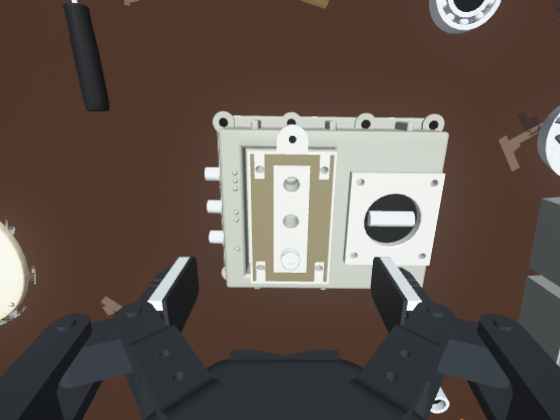

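Pips 3, 2 and 1 run from the ear end down. The bores are at three (291,184) and two (291,221), with the fitted plunger at (290,259). The tapped holes are at the ear (292,139) and (260,169), (325,170), (261,267), (319,267).

```bash
cat >> h.py <<'E'
def dark(fn,uv,r=7):
    g=cv2.cvtColor(cv2.imread('pics/'+fn+'.png'),cv2.COLOR_BGR2GRAY).astype(float); out=[]
    for u,v in uv:
        for _ in range(3):
            a,b=int(round(u)),int(round(v)); w=g[b-r:b+r+1,a-r:a+r+1]; y,x=np.mgrid[b-r:b+r+1,a-r:a+r+1]
            m=np.clip((w.min()+w.max())/2-w,0,None)*(np.hypot(x-a,y-b)<=r); u,v=(m*x).sum()/m.sum(),(m*y).sum()/m.sum()
        out.append((round(u,2),round(v,2)))
    return out
E
python3 - <<'E'
from h import *
uv=[(292,139),(260,169),(325,170),(261,267),(319,267)]
d=dark('w_pad1',uv,5); print(d)
for q in(uv,d):
    t,th,r=fit2(HOL,onz('w_pad1',q,.08)[:,:2]); print('pad',t,np.rad2deg(th),r.tolist())
c,s=np.cos(th),np.sin(th); print('bore3',t+.042*np.array([-s,c]),onz('w_pad1',[(291,184),(291,221)],.08))
# housing: other check from top view
print(onz('top0',np.array([(371,289),(351,287)])*.7,.08))
goal([.49,.36,.245],np.deg2rad(-4))
E
```

```text
[(np.float64(291.98), np.float64(138.93)), (np.float64(255.34), np.float64(167.91)), (np.float64(327.77), np.float64(168.82)), (np.float64(266.26), np.float64(267.0)), (np.float64(323.98), np.float64(267.13))]
pad [0.4942627  0.05584887] -5.063946004020576 [[0.7, 0.6], [-0.3, 0.0], [-0.7, 0.4], [0.0, -0.1], [0.2, -0.9]]
pad [0.49699972 0.05610801] -2.769489381524228 [[-0.1, 1.0], [4.8, -2.4], [-3.1, 1.1], [-1.1, -0.9], [-0.4, 1.2]]
bore3 [0.49902907 0.09805895] [[0.49716942 0.09790139 0.08      ]
 [0.49421213 0.05577375 0.08      ]]
[[0.49301272 0.05653184 0.08      ]
 [0.49588032 0.09647957 0.08      ]]
shift [ 0.5258 -0.0418  0.0295] twist -0.0025
```

>>> step_arm:
  moves: [0.48, -0.04, 0.03, 0, -0.2, 0.48, -0.04, 0.03, 0, -0.2, 0.48, -0.04, 0.03, 0, -0.2, 0.48, -0.04, 0.03, 0, -0.2, 0.48, -0.04, 0.03, 0, -0.2]

```text
clock: 2.75
position: [0.4907, 0.3379, 0.2446]
ee_rot: [0.001, 0.735, 0.678, -0.0]
contact_force: [0.3, -0.2, -0.1]
width: 0.0514
```

```bash
python3 - <<'E'
from h import *
st(); f=snap('wrist','w_blk1')
E
```

```text
2.75 [0.4907 0.3379 0.2446] [ 6.000e-04  7.350e-01  6.781e-01 -4.000e-04] F [ 0.3 -0.2 -0.1] w 0.0514 q [ 0.49  0.31  1.46 -0.    1.37  0.57]
```

View pics/w_blk1.png

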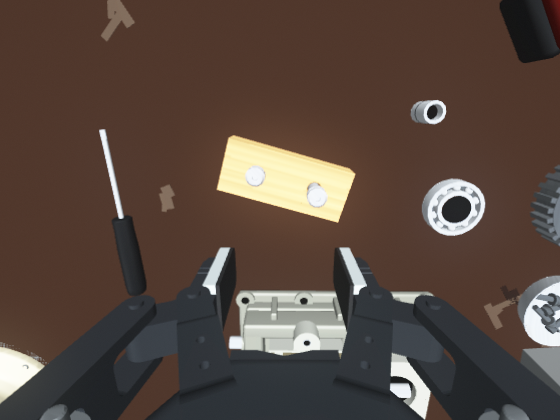

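The short plunger's head is at (255,177) with the collar nearly at the wood. The long one is at (317,197) with shank showing.

```bash
python3 - <<'E'
from h import *
for n,w,t,z in[('short',(255,178),(230,303),.055),('long',(317,198),(243,271),.071)]:
    print(n,tri([('w_blk1',w),('top0',np.array(t)*.7),]),onz('w_blk1',w,z))
goal([.459,.341,.10],np.deg2rad(-5))
E
```

```text
short (array([0.45857686, 0.34567471, 0.05416241]), [np.float64(0.00016682383850305507), np.float64(0.00016682383850294595)]) [[0.45883457 0.34580472 0.055     ]]
long (array([0.52431986, 0.31977664, 0.06228848]), [np.float64(0.0002811694581664549), np.float64(0.00028116945816654225)]) [[0.5238157  0.32241485 0.071     ]]
shift [-0.0129 -0.0619  0.2877] twist 0.0031
```

>>> step_arm:
  moves: [-0.003, -0.063, 0.28, 0.003, -0.2, -0.003, -0.063, 0.28, 0.003, -0.2, -0.003, -0.063, 0.28, 0.003, -0.2, -0.003, -0.063, 0.28, 0.003, -0.2]

```text
clock: 3.2
position: [0.4533, 0.3341, 0.0994]
ee_rot: [-0.001, 0.738, 0.675, -0.008]
contact_force: [-0.4, -0.6, 0.1]
width: 0.0516
```

```bash
python3 - <<'E'
from h import *
st(); f=snap('wrist','w_blk2'); print(proj('w_blk2',[.4588,.3458,.055]))
E
```

```text
3.2 [0.4533 0.3341 0.0994] [-0.0012  0.7379  0.6749 -0.0078] F [-0.4 -0.6  0.1] w 0.0516 q [ 0.51  0.38  1.73 -0.    1.04  0.6 ]
[[292.97488391 218.3495512 ]]
```

View pics/w_blk2.png

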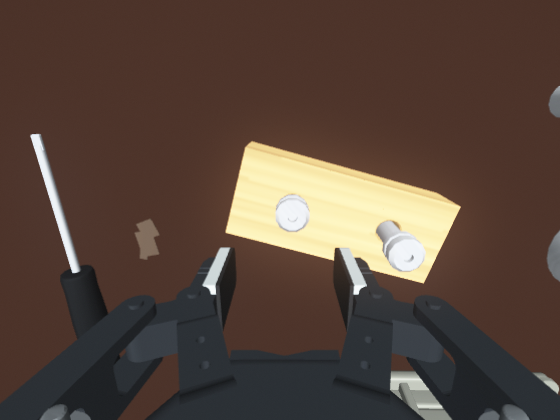

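The short head's top is at (293,216), against a prediction of (293,218), so they agree.

```bash
python3 - <<'E'
from h import *
st(); p=onz('w_blk2',(293,216),.055)[0]; q=onz('w_blk2',(404,252),.071)[0]; print(p,q); goal([p[0],p[1],.055],np.deg2rad(-5))
E
```

```text
3.25 [0.4568 0.3361 0.1029] [-3.000e-04  7.379e-01  6.749e-01 -3.700e-03] F [ 0.6 -0.7  1. ] w 0.0513 q [ 0.51  0.38  1.73 -0.    1.04  0.6 ]
[0.45894075 0.34734809 0.055     ] [0.52166052 0.32559872 0.071     ]
shift [0.0232 0.0027 0.0957] twist -0.0006
```

>>> step_arm:
  moves: [0.02, 0.002, 0.03, 0, -0.2, 0.02, 0.002, 0.03, 0, -0.2, 0.02, 0.002, 0.03, 0, -0.2, 0.02, 0.002, 0.03, 0, -0.2]

```text
clock: 3.65
position: [0.4607, 0.3499, 0.0915]
ee_rot: [0.0, 0.737, 0.676, 0.001]
contact_force: [-0.6, 0.0, 0.5]
width: 0.0512
```

```bash
python3 - <<'E'
from h import *
st(); f=snap('wrist','w_blk3'); st()
t=cv2.imread('pics/w_blk2.png')[196:236,273:313]
c=f[140:330,240:350]; 
m=cv2.cvtColor(c,cv2.COLOR_BGR2HSV); w=((m[...,1]<60)&(m[...,2]>110)).astype(np.uint8)
n,l,S,ce=cv2.connectedComponentsWithStats(w)
for i in range(1,n):
    if S[i,4]>150: print(S[i]+[240,140,0,0,0],ce[i]+[240,140])
goal([.459,.3458,.055],np.deg2rad(-5)); print(proj('w_blk3',[.459,.3458,.055]))
E
```

```text
3.65 [0.4607 0.3499 0.0915] [4.000e-04 7.370e-01 6.759e-01 1.200e-03] F [-0.6  0.   0.5] w 0.0512 q [ 0.53  0.4   1.72 -0.    1.01  0.62]
3.7 [0.4605 0.3499 0.0914] [3.000e-04 7.370e-01 6.759e-01 1.100e-03] F [ 0.9  0.2 -0.7] w 0.0513 q [ 0.53  0.4   1.72 -0.    1.01  0.62]
[303 220  47  15 186] [329.59139785 227.10752688]
[ 255  222   78   45 1319] [285.00227445 244.15314632]
[339 247  11  27 165] [345.63636364 256.18787879]
[240 263  86  23 178] [278.83707865 273.02808989]
shift [-0.0084 -0.0023  0.0728] twist 0.0002
[[282.55664635 248.54360744]]
```

```bash
python3 - <<'E'
from h import *
f=cv2.imread('pics/w_blk3.png'); c=f[195:295,232:332]
for i in range(215,281,5): print(i,f[i,255:315:4].astype(int)@[-1,0,1], f[i,255:315:4,0])
E
```

```text
215 [71 73 72 66 61 60 60 59 59 61 61 64 66 66 68] [180 177 179 186 192 193 194 194 194 192 192 189 187 186 184]
220 [66 65 65 67 69 72 73 70 65 61 60 60 60 59 60] [187 188 187 185 183 179 178 181 188 192 193 194 194 195 193]
225 [66 66 66 66 76 -4 -6 -7 -5 66 71 71 69 64 59] [186 186 186 187 172 214 239 241 233 166 180 180 183 189 194]
230 [60 60 60 62 -5 -5 -6 -6 -4 -5 26 66 66 66 69] [193 193 193 186 216 217 235 237 232 220 206 187 186 186 183]
235 [70 72 71 -3 -7 -7 -6 -7 -6 -6 -5 66 66 65 66] [182 179 180 194 249 248 248 247 248 249 212 187 187 188 186]
240 [70 69 70 -5 -7 -7 -7 -6 -7 -6 -5 60 61 63 64] [181 183 182 246 249 249 248 248 247 248 246 193 192 190 189]
245 [62 64 63 -4 -6 -6 -6 -6 -7 -7 -6 49 60 60 59] [191 189 189 243 249 249 248 249 249 247 241 203 194 194 195]
250 [67 63 59 -5 -6 -7 -5 -6 -6 -6 -6 68 67 67 66] [185 190 194 231 248 249 229 229 249 248 228 184 185 185 187]
255 [73 73 75 55 -8 -7 -6 -6 -7 -7 41 62 62 66 66] [178 178 175 182 244 248 248 249 248 248 193 191 191 187 186]
260 [ 67  68  70  72  73  34 -11  -8   6  62  62  60  59  59  59] [186 184 182 179 178 174 222 234 174 191 191 193 194 195 195]
265 [61 61 62 63 64 66 68 70 72 74 74 72 68 63 60] [192 192 191 190 189 187 184 181 178 176 176 179 184 190 193]
270 [69 80 54 58 59 62 62 63 62 64 66 69 72 73 75] [ 86 167 200 196 194 191 191 190 191 189 186 183 179 177 175]
275 [42 41 43 43 43 71 78 53 57 59 63 64 64 63 65] [ 53  54  53  54  54  93 170 201 197 194 190 189 189 190 188]
280 [42 42 42 43 43 43 43 43 44 44 60 80 55 59 61] [ 51  52  51  51  52  52  53  53  53  53  75 167 199 195 192]
```

>>> step_arm:
  moves: [-0.0075, -0.0033, 0.0728, 0, -0.2, -0.0075, -0.0033, 0.0728, 0, -0.2, -0.0075, -0.0033, 0.0728, 0, -0.2, -0.0075, -0.0033, 0.0728, 0, 0.6, -0.0075, -0.0033, 0.0728, 0, 0.9]
  force: 40

```text
clock: 4.2
position: [0.4586, 0.3465, 0.0552]
ee_rot: [0.0, 0.737, 0.676, 0.001]
contact_force: [0.7, 0.2, 0.7]
width: 0.0232
```

>>> step_arm:
  moves: [0, 0, 0, 0, 1, 0, 0, 0, 0, 1, 0, 0, 0, 0, 1]

```text
clock: 4.5
position: [0.4586, 0.3465, 0.0553]
ee_rot: [0.0, 0.737, 0.676, 0.001]
contact_force: [-0.4, -0.9, 6.5]
width: 0.0201
```

```bash
python3 - <<'E'
from h import *
st()
E
```

```text
4.5 [0.4586 0.3465 0.0553] [3.000e-04 7.370e-01 6.758e-01 1.500e-03] F [-0.4 -0.9  6.5] w 0.0201 q [ 0.53  0.44  1.77 -0.    0.93  0.61]
```

>>> step_arm:
  moves: [0, 0, -0.03, 0, 1, 0, 0, -0.03, 0, 1, 0, 0, -0.03, 0, 1]

```text
clock: 4.8
position: [0.4575, 0.3458, 0.0688]
ee_rot: [0.0, 0.737, 0.676, 0.0]
contact_force: [0.3, 0.1, -0.4]
width: 0.02
```

```bash
python3 - <<'E'
from h import *
st(); f=snap('wrist','w_g1'); cv2.imwrite('pics/w_g1c.png',cv2.resize(f[150:400,180:420],None,fx=2.4,fy=2.4))
E
```

```text
4.8 [0.4575 0.3458 0.0688] [1.000e-04 7.370e-01 6.758e-01 0.000e+00] F [ 0.3  0.1 -0.4] w 0.02 q [ 0.53  0.42  1.76 -0.    0.96  0.61]
```

View pics/w_g1c.png

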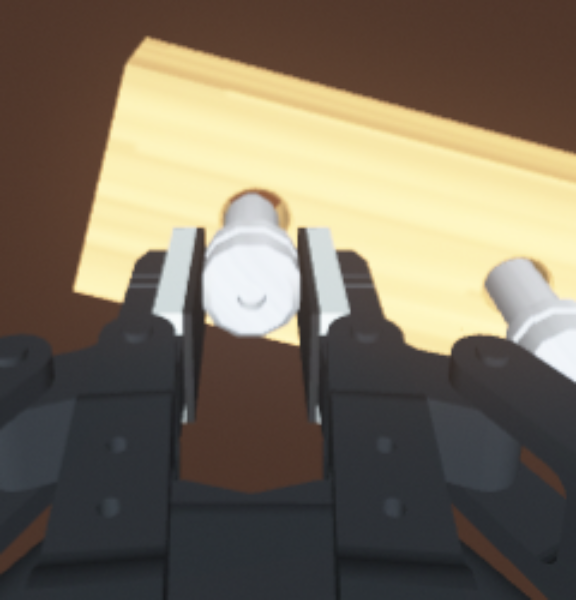

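The short plunger is held upright and centred between the pads, with its nose leaving the hole.

```bash
python3 - <<'E'
from h import *
s=st(); p=onz('w_g1',(285,269),s['position'][2]-.0003)[0]; print(p-s['position'])
goal([.4943,.0558,.15],np.deg2rad(-5.06))
E
```

```text
4.85 [0.4573 0.3457 0.0685] [-0.000e+00  7.370e-01  6.759e-01 -4.000e-04] F [ 0.6 -0.   0.6] w 0.0201 q [ 0.53  0.42  1.76 -0.    0.96  0.61]
[ 0.00039678  0.00233235 -0.0003    ]
shift [-0.5713  0.1238 -0.1629] twist 0.0006
```

>>> step_arm:
  moves: [0, 0, -0.08, 0, 1, 0, 0, -0.163, 0, 1, -0.4, 0.087, -0.163, 0, 1, -0.4, 0.087, -0.163, 0, 1, -0.4, 0.087, -0.163, 0, 1]

```text
clock: 5.35
position: [0.4762, 0.1958, 0.15]
ee_rot: [0.0, 0.736, 0.677, -0.0]
contact_force: [0.7, 0.2, -0.8]
width: 0.02
```

```bash
python3 - <<'E'
from h import *
s=st(); goal([.4943,.0558,.145],np.deg2rad(-5.06))
E
```

```text
5.35 [0.4762 0.1958 0.15  ] [ 0.000e+00  7.364e-01  6.766e-01 -4.000e-04] F [ 0.7  0.2 -0.8] w 0.02 q [ 0.26  0.26  1.78 -0.    1.1   0.34]
shift [-0.2759  0.0598  0.0101] twist 0.0012
```

>>> step_arm:
  moves: [-0.276, 0.06, 0.01, 0.001, 1, -0.276, 0.06, 0.01, 0.001, 1, -0.276, 0.06, 0.01, 0.001, 1, -0.276, 0.06, 0.01, 0.001, 1, -0.276, 0.06, 0.01, 0.001, 1]

```text
clock: 5.85
position: [0.4942, 0.0562, 0.1446]
ee_rot: [-0.001, 0.739, 0.674, -0.0]
contact_force: [-0.1, 0.0, -1.0]
width: 0.0204
```

```bash
python3 - <<'E'
from h import *
s=st(); f=snap('wrist','w_b2'); st(); cv2.imwrite('pics/w_b2c.png',cv2.resize(f[60:360,140:440],None,fx=2,fy=2,interpolation=cv2.INTER_CUBIC))
print(proj('w_b2',[[.4943,.0558,.08],[.498,.0977,.08]]))
E
```

```text
5.85 [0.4942 0.0562 0.1446] [-8.000e-04  7.391e-01  6.736e-01 -5.000e-04] F [-0.1  0.  -1. ] w 0.0204 q [-0.03  0.24  1.82  0.    1.08  0.07]
5.9 [0.4941 0.0572 0.1448] [-8.000e-04  7.385e-01  6.743e-01 -4.000e-04] F [-0.5  0.3 -0.4] w 0.0197 q [-0.03  0.24  1.82  0.    1.08  0.07]
[[285.28208823 225.62952845]
 [285.01528776 165.95239136]]
```

View pics/w_b2c.png

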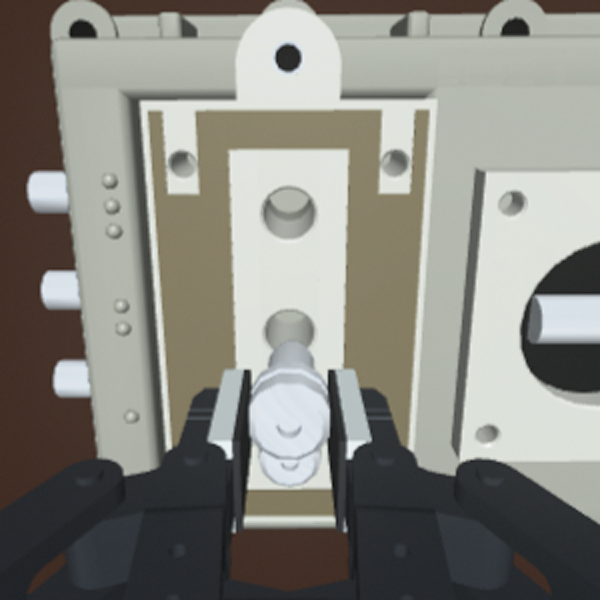

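Bore two is centred at crop (289.5,334) and bore three at (288.5,212). The held head's top is at (289,418), and the pips confirm the numbering.

```bash
python3 - <<'E'
from h import *
f=lambda p:np.array(p)/2+[140,60]
s=manip.get_state()
b2=onz('w_b2',f((289.5,334)),.08)[0]; b3=onz('w_b2',f((288.5,212.5)),.08)[0]; hd=onz('w_b2',f((289,418)),.1445)[0]
print(b2,b3,hd,hd-[.4942,.0562,.1446])
uv=[f(p) for p in[(288,57),(182,163),(395,162)]]
P=np.vstack([onz('w_b2',uv,.08),b2,b3])[:,:2]; t,th,r=fit2(np.vstack([HOL[:3],[0,0],[0,.042]]),P); print(t,np.rad2deg(th),r.tolist())
st(); goal([t[0],t[1],.13],th)
E
```

```text
[0.49383437 0.05480928 0.08      ] [0.4974813  0.09755035 0.08      ] [0.49410043 0.05874894 0.1445    ] [-9.95715835e-05  2.54894028e-03 -1.00000000e-04]
[0.49384483 0.05553455] -5.0426237477202935 [[-0.0, 0.1], [0.1, -0.3], [-0.1, -0.3], [0.0, 0.7], [0.1, -0.2]]
5.9 [0.4941 0.0572 0.1448] [-8.000e-04  7.385e-01  6.743e-01 -4.000e-04] F [-0.5  0.3 -0.4] w 0.0197 q [-0.03  0.24  1.82  0.    1.08  0.07]
shift [-0.0034 -0.0002  0.0295] twist -0.0009
```

```bash
python3 - <<'E'
from h import *
st(); goal([.4939,.0535,.130],np.deg2rad(-5.04))
E
```

```text
5.9 [0.4941 0.0572 0.1448] [-8.000e-04  7.385e-01  6.743e-01 -4.000e-04] F [-0.5  0.3 -0.4] w 0.0197 q [-0.03  0.24  1.82  0.    1.08  0.07]
shift [-0.0074  0.0003  0.0295] twist -0.0009
```

>>> step_arm:
  moves: [-0.005, 0, 0.02, -0.001, 1, -0.005, 0, 0.03, -0.001, 1, -0.005, 0, 0.03, -0.001, 1, -0.005, 0, 0.04, -0.001, 1, -0.005, 0, 0.05, -0.001, 1]

```text
clock: 6.4
position: [0.4946, 0.055, 0.1201]
ee_rot: [0.0, 0.737, 0.676, 0.0]
contact_force: [0.7, 0.4, -2.4]
width: 0.02
```

```bash
python3 - <<'E'
from h import *
st(); f=snap('wrist','w_i1'); st(); cv2.imwrite('pics/w_i1c.png',cv2.resize(f[120:320,190:390],None,fx=3,fy=3,interpolation=cv2.INTER_CUBIC))
E
```

```text
6.4 [0.4946 0.055  0.1201] [2.000e-04 7.368e-01 6.761e-01 2.000e-04] F [ 0.7  0.4 -2.4] w 0.02 q [-0.03  0.27  1.86 -0.    1.01  0.06]
6.45 [0.4939 0.0549 0.1193] [-4.000e-04  7.368e-01  6.761e-01 -5.000e-04] F [ 0.5 -0.5 -1.4] w 0.0199 q [-0.03  0.27  1.86 -0.    1.01  0.06]
```

>>> step_arm:
  moves: [0, 0, 0.01, 0, 1, 0, 0, 0.02, 0, 1, 0, 0, 0.03, 0, 1, 0, 0, 0.036, 0, 1]

```text
clock: 6.85
position: [0.4942, 0.0545, 0.1018]
ee_rot: [-0.0, 0.737, 0.676, -0.0]
contact_force: [-0.0, -0.4, -1.1]
width: 0.0201
```

>>> step_arm:
  moves: [0, 0, 0, 0, 1, 0, 0, 0.005, 0, 1, 0, 0, 0.01, 0, 1, 0, 0, 0.01, 0, 1]

```text
clock: 7.25
position: [0.4943, 0.0545, 0.0971]
ee_rot: [-0.0, 0.737, 0.676, -0.0]
contact_force: [-0.9, 1.0, -0.6]
width: 0.0201
```

>>> step_arm:
  moves: [0, 0, 0.003, 0, 1, 0, 0, 0.003, 0, 1]

```text
clock: 7.45
position: [0.4946, 0.0545, 0.0959]
ee_rot: [0.0, 0.737, 0.676, 0.0]
contact_force: [1.1, -0.4, -1.2]
width: 0.0199
```

>>> step_arm:
  moves: [0, 0, 0.002, 0, 1, 0, 0, 0.002, 0, 1]

```text
clock: 7.65
position: [0.4947, 0.0546, 0.0957]
ee_rot: [0.0, 0.737, 0.676, 0.0]
contact_force: [-1.1, 0.9, 4.7]
width: 0.0203
```

>>> step_arm:
  moves: [0, 0, 0, 0, -0.2, 0, 0, 0, 0, -0.2, 0, 0, -0.05, 0, -0.2, 0, 0, -0.14, 0, -0.2, 0, 0, -0.14, 0, -0.2]

```text
clock: 8.15
position: [0.4984, 0.0545, 0.1698]
ee_rot: [0.004, 0.737, 0.676, 0.004]
contact_force: [0.8, -0.4, 0.8]
width: 0.0512
```

```bash
python3 - <<'E'
from h import *
st(); f=snap('wrist','w_s1'); cv2.imwrite('pics/w_s1c.png',cv2.resize(f[100:360,170:400],None,fx=2.3,fy=2.3,interpolation=cv2.INTER_CUBIC))
goal([.523,.3215,.17],np.deg2rad(-5))
E
```

```text
8.15 [0.4984 0.0545 0.1698] [0.0039 0.737  0.6758 0.004 ] F [ 0.8 -0.4  0.8] w 0.0512 q [-0.03  0.22  1.79 -0.    1.13  0.06]
shift [ 0.5366  0.0062 -0.0046] twist 0.0002
```

View pics/w_s1c.png

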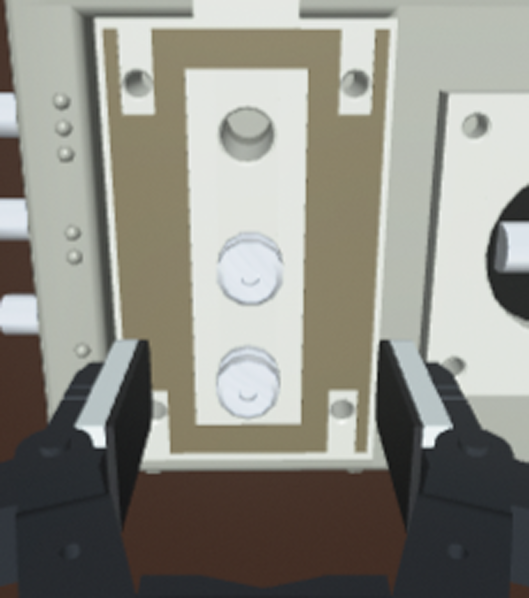

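The short plunger is seated, its collar down and its head matching the fitted one. Bore three is clear. On to the long plunger.

>>> step_arm:
  moves: [0.48, 0.01, 0, 0, -0.2, 0.48, 0.01, 0, 0, -0.2, 0.48, 0.01, 0, 0, -0.2, 0.48, 0.01, 0, 0, -0.2, 0.48, 0.01, 0, 0, -0.2]

```text
clock: 8.7
position: [0.5195, 0.2957, 0.1634]
ee_rot: [-0.0, 0.737, 0.676, -0.001]
contact_force: [0.1, -0.2, -0.0]
width: 0.0514
```

>>> step_arm:
  moves: [0.056, 0.0015, 0.1, 0, -0.2, 0.056, 0.0015, 0.1, 0, -0.2, 0.056, 0.0015, 0.1, 0, -0.2, 0.056, 0.0015, 0.1, 0, -0.2, 0.056, 0.0015, 0.1, 0, -0.2]

```text
clock: 9.2
position: [0.5242, 0.3201, 0.1161]
ee_rot: [0.001, 0.737, 0.675, 0.001]
contact_force: [0.6, 0.4, 0.9]
width: 0.0511
```

```bash
python3 - <<'E'
from h import *
st(); f=snap('wrist','w_l1'); st(); 
m=f.astype(int); w=((m[...,2]-m[...,0]<10)&(m[...,0]>200)).astype(np.uint8)
n,l,S,ce=cv2.connectedComponentsWithStats(w)
for i in range(1,n):
    if S[i,4]>150 and 200<ce[i][0]<380 and 130<ce[i][1]<330: print(S[i],ce[i])
print(proj('w_l1',[.5236,.3212,.071]))
for r in range(190,300,4): print(r,f[r,250:330:4,0],(m[r,250:330:4,2]-m[r,250:330:4,0]<25).astype(int))
E
```

```text
9.2 [0.5242 0.3201 0.1161] [5.000e-04 7.375e-01 6.754e-01 9.000e-04] F [0.6 0.4 0.9] w 0.0511 q [ 0.44  0.43  1.61 -0.    1.1   0.52]
9.25 [0.5243 0.3202 0.1164] [5.000e-04 7.376e-01 6.753e-01 1.100e-03] F [-0.3 -0.4  0.3] w 0.0515 q [ 0.44  0.43  1.61 -0.    1.1   0.52]
[ 268  204   33   43 1003] [283.86839482 227.07477567]
[203 248  26  46 448] [215.42410714 269.95758929]
[340 248  26  46 444] [353.27477477 270.06756757]
[[283.69350519 234.93174601]]
190 [192 194 195 195 196 195 193 191 188 186 185 186 187 187 185 183 181 180
 178 172] [0 0 0 0 0 0 0 0 0 0 0 0 0 0 0 0 0 0 0 0]
194 [180 180 183 188 194 194 195 196 196 194 193 189 189 186 186 186 187 185
 182 180] [0 0 0 0 0 0 0 0 0 0 0 0 0 0 0 0 0 0 0 0]
198 [184 183 184 183 180 179 185 191 194 195 196 196 195 194 193 190 187 185
 185 187] [0 0 0 0 0 0 0 0 0 0 0 0 0 0 0 0 0 0 0 0]
202 [186 185 183 184 183 185 184 183 165 163 187 192 195 195 196 195 195 193
 191 190] [0 0 0 0 0 0 0 0 0 0 0 0 0 0 0 0 0 0 0 0]
206 [191 191 189 188 186 185 172 190 215 219 199 174 181 183 189 193 194 195
 194 194] [0 0 0 0 0 0 0 1 1 1 1 0 0 0 0 0 0 0 0 0
[... 2079 characters left out ...]
 48 48 48] [0 0 0 0 0 0 0 0 0 0 0 0 0 0 0 0 0 0 0 0]
278 [48 48 46 48 47 48 47 48 47 49 48 50 48 48 49 48 48 47 47 47] [0 0 0 0 0 0 0 0 0 0 0 0 0 0 0 0 0 0 0 0]
282 [47 46 46 47 47 47 46 46 47 47 47 47 47 47 47 46 47 47 46 47] [0 0 0 0 0 0 0 0 0 0 0 0 0 0 0 0 0 0 0 0]
286 [45 46 46 46 46 46 46 46 46 47 46 47 47 46 47 47 47 46 47 46] [0 0 0 0 0 0 0 0 0 0 0 0 0 0 0 0 0 0 0 0]
290 [45 46 45 46 45 45 45 46 45 45 45 44 45 45 46 46 47 46 46 45] [0 0 0 0 0 0 0 0 0 0 0 0 0 0 0 0 0 0 0 0]
294 [45 45 45 46 44 45 45 45 45 44 45 45 45 46 44 45 44 45 45 46] [0 0 0 0 0 0 0 0 0 0 0 0 0 0 0 0 0 0 0 0]
298 [44 45 43 44 44 45 44 43 44 45 44 45 43 44 45 43 44 45 45 44] [0 0 0 0 0 0 0 0 0 0 0 0 0 0 0 0 0 0 0 0]
```

>>> step_arm:
  moves: [0.0075, -0.001, 0.09, 0, -0.2, 0.0075, -0.001, 0.09, 0, -0.2, 0.0075, -0.001, 0.09, 0, -0.2, 0.0075, -0.001, 0.09, 0, 0.6, 0.0075, -0.001, 0.09, 0, 0.9]
  force: 40

```text
clock: 9.75
position: [0.5244, 0.3251, 0.0718]
ee_rot: [0.001, 0.737, 0.676, 0.002]
contact_force: [0.2, -0.0, 0.0]
width: 0.0231
```

>>> step_arm:
  moves: [0, 0, 0, 0, 1, 0, 0, 0, 0, 1, 0, 0, 0, 0, 1]

```text
clock: 10.05
position: [0.5244, 0.3253, 0.0719]
ee_rot: [0.001, 0.737, 0.676, 0.002]
contact_force: [-0.9, -0.1, 6.3]
width: 0.0201
```

>>> step_arm:
  moves: [0, 0, -0.1, 0, 1, 0, 0, -0.2, 0, 1, 0, 0, -0.2, 0, 1, 0, 0, -0.2, 0, 1]

```text
clock: 10.45
position: [0.5237, 0.3251, 0.1716]
ee_rot: [0.001, 0.737, 0.676, 0.002]
contact_force: [-0.5, -0.6, -1.1]
width: 0.0199
```

```bash
python3 - <<'E'
from h import *
st(); goal([.498,.094,.172],np.deg2rad(-5.04))
E
```

```text
10.45 [0.5237 0.3251 0.1716] [6.000e-04 7.370e-01 6.759e-01 1.700e-03] F [-0.5 -0.6 -1.1] w 0.0199 q [ 0.44  0.38  1.53 -0.    1.22  0.53]
shift [-0.465  -0.0114 -0.0016] twist 0.0005
```

>>> step_arm:
  moves: [-0.465, -0.0114, 0, 0, 1, -0.465, -0.0114, 0, 0, 1, -0.465, -0.0114, 0, 0, 1, -0.465, -0.0114, 0.015, 0, 1, -0.465, -0.0114, 0.02, 0, 1]

```text
clock: 10.95
position: [0.495, 0.0909, 0.158]
ee_rot: [-0.001, 0.737, 0.675, -0.002]
contact_force: [0.2, 0.2, -0.5]
width: 0.0202
```

>>> step_arm:
  moves: [0, 0, 0, 0, 1, 0, 0, 0, 0, 1]

```text
clock: 11.15
position: [0.4962, 0.0931, 0.1584]
ee_rot: [-0.001, 0.738, 0.675, -0.001]
contact_force: [0.3, 0.5, -0.5]
width: 0.0199
```

```bash
python3 - <<'E'
from h import *
st(); f=snap('wrist','w_b3'); st(); cv2.imwrite('pics/w_b3c.png',cv2.resize(f[100:360,170:400],None,fx=2.3,fy=2.3,interpolation=cv2.INTER_CUBIC))
print(proj('w_b3',[[.49385,.0555,.08],[.4975,.0974,.08]]))
E
```

```text
11.15 [0.4962 0.0931 0.1584] [-0.0013  0.7378  0.675  -0.0011] F [ 0.3  0.5 -0.5] w 0.0199 q [0.05 0.24 1.79 0.   1.12 0.14]
11.2 [0.4967 0.0939 0.1588] [-1.000e-03  7.373e-01  6.756e-01 -7.000e-04] F [-0.5  0.  -0.9] w 0.0199 q [0.05 0.24 1.79 0.   1.12 0.14]
[[286.43455232 263.58502209]
 [286.41839807 212.65801599]]
```

View pics/w_b3c.png

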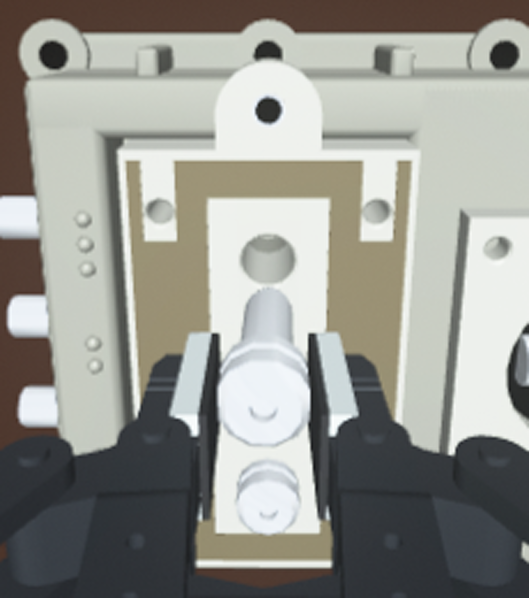

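Bore three is at crop (268,259), exactly as predicted. The held head is at (263.5,401) and the nose end is at (268,290), so the plunger leans about 1° towards +x.

```bash
python3 - <<'E'
from h import *
f=lambda p:np.array(p)/2.3+[170,100]
C,_=load('w_b3'); tz=.1586
print(onz('w_b3',f((268,259)),.08)[0],'head',onz('w_b3',f((263.5,401.5)),tz-.0009)[0],'nose edge',onz('w_b3',f((268.5,290)),tz-.0619)[0], 'shank sides',onz('w_b3',[f((245,315)),f((292,315))],tz-.05))
st(); g=goal([.4975,.0955,.15],np.deg2rad(-5.04))
E
```

```text
[0.49757932 0.09743167 0.08      ] head [0.49586213 0.09225705 0.1577    ] nose edge [0.49731848 0.09344688 0.0967    ] shank sides [[0.49036768 0.09118864 0.1086    ]
 [0.50366554 0.09001801 0.1086    ]]
11.2 [0.4967 0.0939 0.1588] [-1.000e-03  7.373e-01  6.756e-01 -7.000e-04] F [-0.5  0.  -0.9] w 0.0199 q [0.05 0.24 1.79 0.   1.12 0.14]
shift [0.0033 0.0013 0.0175] twist 0.0002
```

```bash
python3 - <<'E'
from h import *
f=cv2.imread('pics/w_b2.png'); print('short col'); 
for r in range(218,256,1): print(r,f[r,278:294:3,0])
f=cv2.imread('pics/w_b3.png'); print('long')
for r in range(218,256,2): print(r,f[r,270:304:3,0])
for r in(228,230,232,234): print(r,onz('w_b2',(285,r),.0995)[0][1],end=' ')
for r in(224,226,228): print(r,onz('w_b3',(286.7,r),.0967)[0][1],end=' ')
E
```

```text
short col
218 [169 172 172 172 171 141]
219 [159 172 172 173 164 137]
220 [153 171 171 169 154 135]
221 [154 166 168 163 151 134]
222 [154 166 165 160 150 134]
223 [155 166 165 160 150 134]
224 [156 166 165 160 150 134]
225 [156 166 165 160 149 134]
226 [157 166 164 161 150 135]
227 [158 165 165 161 150 135]
228 [158 165 165 160 148 134]
229 [158 165 161 158 148 135]
230 [160 164 163 163 146 136]
231 [159 166 177 178 154 137]
232 [159 172 181 184 173 138]
233 [159 173 182 185 181 155]
234 [158 175 184 186 179 174]
235 [160 176 185 186 181 176]
236 [162 177 187 187 181 172]
237 [163 178 188 188 182 172]
238 [166 180 190 188 183 173]
239 [167 180 190 189 183 174]
240 [169 183 190 191 186 174]
241 [174 186 190 196 194 174]
242 [183 190 191 198 200 179]
243 [188 198 197 198 199 190]
244 [206 221 220 218 218 194]
245 [229 231 232 235 235 209]
246 [228 212 220 225 228 230]
247 [201 188 191 197 204 232]
248 [188 188 192 196 199 216]
249 [189 191 191 197 199 197]
250 [190 191 193 197 199 195]
251 [203 207 203 208 208 195]
252 [228 229 225 228 228 198]
253 [236 233 232 234 236 219]
254 [235 2
[... 549 characters left out ...]
 237 166 190 206 216 219 213 200 213 237 236]
238 [237 237 151 193 209 216 221 213 199 212 236 236]
240 [237 237 159 195 210 218 221 214 199 212 236 236]
242 [236 236 167 198 213 218 222 213 200 214 236 236]
244 [236 236 173 200 214 219 221 213 199 213 236 232]
246 [236 235 180 208 217 219 224 221 197 197 237 221]
248 [236 227 203 218 225 226 229 228 216 198 236 219]
250 [229 197 226 247 246 245 246 247 225 212 235 219]
252 [196 234 241 212 218 219 226 236 249 221 222 202]
254 [242 234 207 216 220 222 226 228 232 246 212 174]
228 0.06195943512793152 230 0.060605906970414763 232 0.05924653091233428 234 0.05788127041306912 224 0.09498320469596892 226 0.09351330245816944 228 0.09203706693140057
```

>>> step_arm:
  moves: [0.014, 0, 0, 0, 1, 0.014, 0, 0.02, 0, 1, 0.014, 0, 0.03, 0, 1, 0.014, 0, 0.04, 0, 1, 0.014, 0, 0.043, 0, 1]

```text
clock: 11.7
position: [0.4974, 0.101, 0.1374]
ee_rot: [-0.0, 0.737, 0.676, -0.001]
contact_force: [-0.3, 0.6, -1.7]
width: 0.0202
```

>>> step_arm:
  moves: [0, 0, 0.005, 0, 1, 0, 0, 0.01, 0, 1, 0, 0, 0.01, 0, 1]

```text
clock: 12.0
position: [0.4979, 0.1005, 0.1331]
ee_rot: [-0.0, 0.737, 0.676, -0.0]
contact_force: [-0.9, 0.2, -1.0]
width: 0.0199
```

>>> step_arm:
  moves: [0, 0.0005, 0.01, 0, 1, 0, 0.001, 0.02, 0, 1, 0, 0.001, 0.03, 0, 1, 0, 0.001, 0.034, 0, 1]

```text
clock: 12.4
position: [0.4982, 0.1006, 0.1156]
ee_rot: [-0.0, 0.737, 0.676, -0.0]
contact_force: [-0.4, -0.6, 0.5]
width: 0.0203
```

>>> step_arm:
  moves: [0, 0, 0.01, 0, 1, 0, 0, 0.02, 0, 1, 0, 0, 0.03, 0, 1, 0, 0, 0.034, 0, 1]

```text
clock: 12.8
position: [0.4983, 0.1006, 0.0987]
ee_rot: [-0.0, 0.737, 0.676, -0.0]
contact_force: [-1.7, -0.8, -0.1]
width: 0.0203
```

>>> step_arm:
  moves: [0, 0, 0.004, 0, 1, 0, 0, 0.004, 0, 1]

```text
clock: 13.0
position: [0.4984, 0.1006, 0.0971]
ee_rot: [-0.0, 0.737, 0.676, -0.0]
contact_force: [-0.7, -0.9, -1.7]
width: 0.0204
```

>>> step_arm:
  moves: [0, 0, 0.002, 0, 1, 0, 0, 0.002, 0, 1]

```text
clock: 13.2
position: [0.4984, 0.1006, 0.0965]
ee_rot: [0.0, 0.737, 0.676, -0.0]
contact_force: [-1.2, 0.3, 0.3]
width: 0.0199
```

>>> step_arm:
  moves: [0, 0, 0.002, 0, 1, 0, 0, 0.002, 0, 1]

```text
clock: 13.4
position: [0.4985, 0.1006, 0.0963]
ee_rot: [0.0, 0.737, 0.676, 0.0]
contact_force: [-2.3, -1.1, 6.3]
width: 0.0198
```

>>> step_arm:
  moves: [0, 0, 0, 0, -0.2, 0, 0, 0, 0, -0.2, 0, 0, -0.05, 0, -0.2, 0, 0, -0.14, 0, -0.6, 0, 0, -0.14, 0, -1]

```text
clock: 13.9
position: [0.503, 0.101, 0.1706]
ee_rot: [0.004, 0.737, 0.676, 0.005]
contact_force: [0.6, 0.2, 0.2]
width: 0.0784
```

>>> step_arm:
  moves: [-0.05, 0, -0.05, 0, -1, -0.05, 0, -0.05, 0, -1, -0.05, 0, -0.05, 0, -1]

```text
clock: 14.2
position: [0.4967, 0.0758, 0.1903]
ee_rot: [0.0, 0.737, 0.675, 0.001]
contact_force: [0.1, 0.6, -0.5]
width: 0.0856
```

```bash
python3 - <<'E'
from h import *
st(); f=snap('wrist','w_s2'); st(); a=cv2.resize(f[60:340,170:400],None,fx=2.1,fy=2.1,interpolation=cv2.INTER_CUBIC)
b=cv2.resize(get_image('scene')['frame'][180:230,270:360],None,fx=3.3,fy=3.3,interpolation=cv2.INTER_CUBIC)
c=np.zeros((a.shape[0],a.shape[1]+b.shape[1],3),np.uint8); c[:,:a.shape[1]]=a; c[:b.shape[0],a.shape[1]:]=b; cv2.imwrite('pics/w_s2c.png',c); print(c.shape)
goal([.5174,-.3548,.15],np.deg2rad(11.3))
E
```

```text
14.2 [0.4967 0.0758 0.1903] [2.000e-04 7.375e-01 6.754e-01 7.000e-04] F [ 0.1  0.6 -0.5] w 0.0856 q [0.01 0.21 1.75 0.   1.19 0.1 ]
14.25 [0.4961 0.076  0.1896] [-4.000e-04  7.373e-01  6.756e-01  0.000e+00] F [-0.1  0.1 -0.3] w 0.0856 q [0.01 0.21 1.75 0.   1.19 0.1 ]
(588, 780, 3)
shift [-0.8549  0.1178  0.078 ] twist -0.0904
```

View pics/w_s2c.png

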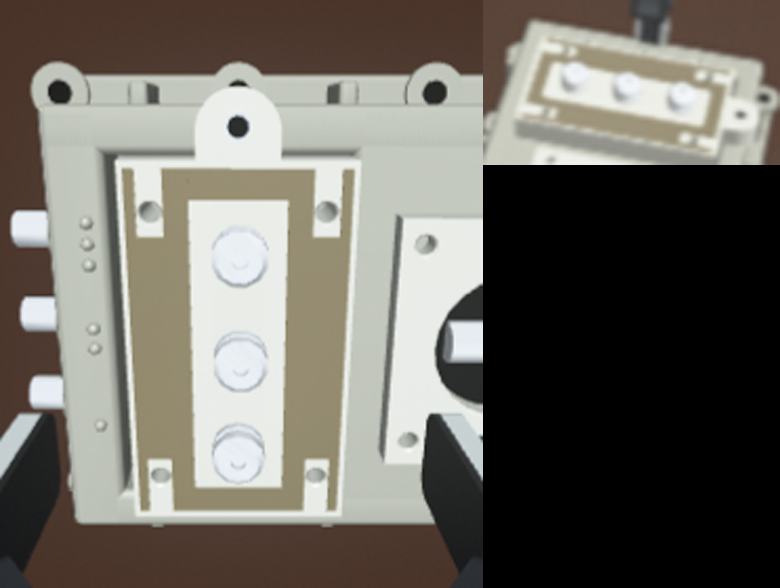

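All three heads look alike in both views, each collar down on the pad. The five tapped holes are visible at crop (238,127), (150,212), (326,212), (160,475) and (316,475). Now the cover.

>>> step_arm:
  moves: [-0.47, 0.065, 0, -0.05, -1, -0.47, 0.065, 0, -0.05, -1, -0.47, 0.065, 0, -0.05, -1, -0.47, 0.065, 0, -0.05, -1, -0.47, 0.065, 0, -0.05, -1]

```text
clock: 14.8
position: [0.5082, -0.1627, 0.1891]
ee_rot: [-0.001, 0.682, 0.732, -0.0]
contact_force: [-0.7, 0.0, 0.5]
width: 0.0857
```

```bash
python3 - <<'E'
from h import *
f=lambda p:np.array(p)/2.1+[170,60]
uv=[f(p) for p in[(238,127),(150,212),(326,212),(160,475),(316,475)]]
t,th,r=fit2(HOL,onz('w_s2',uv,.08)[:,:2]); print(t,np.rad2deg(th),r.tolist())
st(); goal([.5174,-.335,.19],np.deg2rad(11.3))
E
```

```text
[0.49383512 0.05529356] -5.113575613862344 [[0.0, 0.4], [-0.2, -0.1], [0.2, -0.1], [0.3, -0.1], [-0.3, -0.1]]
14.8 [ 0.5082 -0.1627  0.1891] [-7.000e-04  6.818e-01  7.316e-01 -2.000e-04] F [-0.7  0.   0.5] w 0.0857 q [-0.44  0.25  1.68  0.    1.21 -0.51]
shift [-0.345  -0.0059 -0.0021] twist -0.0403
```

>>> step_arm:
  moves: [-0.345, -0.006, 0, -0.04, -1, -0.345, -0.006, 0, -0.04, -1, -0.345, -0.006, 0, -0.04, -1, -0.345, -0.006, 0, -0.04, -1, -0.345, -0.006, 0, -0.04, -1]

```text
clock: 15.3
position: [0.5176, -0.3361, 0.1885]
ee_rot: [-0.001, 0.636, 0.772, -0.0]
contact_force: [-0.9, 0.7, 0.2]
width: 0.0855
```

>>> step_arm:
  moves: [0, 0, 0, 0, -1, 0, 0, 0, 0, -1]

```text
clock: 15.5
position: [0.5174, -0.3313, 0.1898]
ee_rot: [-0.001, 0.634, 0.773, 0.0]
contact_force: [-0.0, 0.1, 0.6]
width: 0.0852
```

```bash
python3 - <<'E'
from h import *
st(); f=snap('wrist','w_c2'); st()
c,s=np.cos(np.deg2rad(11.33)),np.sin(np.deg2rad(11.33)); P=HOL@np.array([[c,s],[-s,c]])+[.5174,-.3548]
pr=proj('w_c2',np.c_[P,np.full(5,.004)]); d=dark('w_c2',pr,9); d2=dark('w_c2',d,7); print(pr.round(1).tolist(),np.array(d).tolist(),np.array(d2).tolist())
t,th,r=fit2(HOL,onz('w_c2',d2,.005)[:,:2]); print(t,np.rad2deg(th),r.tolist())
# height check by two places of the wrist camera
for a,b in zip([(273,137),(254,171),(307,157),(280,251),(328,239)],d2): print(np.round(tri([('w_cov',a),('w_c2',b)])[0],4))
E
```

```text
15.5 [ 0.5174 -0.3313  0.1898] [-1.100e-03  6.339e-01  7.734e-01  4.000e-04] F [-0.   0.1  0.6] w 0.0852 q [-0.68  0.37  1.51  0.    1.27 -0.88]
15.55 [ 0.5176 -0.3313  0.1902] [-7.000e-04  6.337e-01  7.735e-01  3.000e-04] F [-0.2 -0.2 -1.2] w 0.0856 q [-0.68  0.37  1.5   0.    1.27 -0.88]
[[280.1, 120.4], [247.9, 151.9], [312.6, 151.9], [251.6, 251.9], [309.8, 251.9]] [[279.82, 119.33], [247.64, 151.13], [312.64, 150.92], [251.81, 251.35], [310.27, 251.12]] [[279.83, 119.24], [247.64, 151.13], [312.63, 150.92], [251.81, 251.35], [310.27, 251.12]]
[ 0.51733618 -0.35360572] 11.570762577096005 [[0.0, 0.1], [0.0, 0.1], [-0.1, 0.2], [0.0, -0.2], [0.0, -0.1]]
[ 0.4992 -0.2659 -0.007 ]
[ 0.4745 -0.3007  0.0257]
[ 0.538  -0.2893  0.0192]
[ 0.4953 -0.425  -0.0101]
[ 0.5616 -0.4025  0.0084]
```

```bash
python3 - <<'E'
from h import *
goal([.5173,-.3536,.027],np.deg2rad(11.57))
E
```

```text
shift [-0.0441 -0.0091  0.3263] twist -0.0012
```

>>> step_arm:
  moves: [-0.044, -0.009, 0.08, -0.001, -0.6, -0.044, -0.009, 0.18, -0.001, -0.6, -0.044, -0.009, 0.26, -0.001, -0.6, -0.044, -0.009, 0.3, -0.001, -0.6, -0.044, -0.009, 0.3, -0.001, -0.6]
  force: 70

```text
clock: 16.05
position: [0.5156, -0.3526, 0.0372]
ee_rot: [-0.004, 0.633, 0.774, 0.0]
contact_force: [-1.1, 0.8, 0.0]
width: 0.0682
```

>>> step_arm:
  moves: [0, 0, 0.01, 0, -0.6, 0, 0, 0.02, 0, -0.6, 0, 0, 0.026, 0, -0.6, 0, 0, 0.026, 0, -0.6]

```text
clock: 16.45
position: [0.5177, -0.3561, 0.0281]
ee_rot: [0.001, 0.633, 0.774, -0.0]
contact_force: [0.5, 0.1, 0.7]
width: 0.0682
```

```bash
python3 - <<'E'
from h import *
st(); goal([.5173,-.3536,.027],np.deg2rad(11.57))
E
```

```text
16.45 [ 0.5177 -0.3561  0.0281] [ 6.000e-04  6.332e-01  7.740e-01 -0.000e+00] F [0.5 0.1 0.7] w 0.0682 q [-0.71  0.54  1.67 -0.    0.93 -0.91]
shift [0.005  0.0001 0.0021] twist -0.0008
```

>>> step_arm:
  moves: [0.004, 0, 0.001, 0, -0.6, 0.004, 0, 0.001, 0, -0.2, 0.004, 0, 0.001, 0, 0.1, 0.004, 0, 0.001, 0, 0.3, 0.004, 0, 0.001, 0, 0.5]

```text
clock: 16.95
position: [0.5174, -0.3541, 0.0276]
ee_rot: [0.001, 0.633, 0.774, 0.0]
contact_force: [0.2, 0.7, 4.4]
width: 0.0368
```

>>> step_arm:
  moves: [0, 0, 0, 0, 0.8, 0, 0, 0, 0, 0.8, 0, 0, 0, 0, 0.8]

```text
clock: 17.25
position: [0.5174, -0.3542, 0.0276]
ee_rot: [0.001, 0.633, 0.774, 0.0]
contact_force: [-0.2, 0.9, 5.6]
width: 0.0366
```

```bash
python3 - <<'E'
from h import *
st(); f=snap('wrist','w_c3')
E
```

```text
17.25 [ 0.5174 -0.3542  0.0276] [5.000e-04 6.333e-01 7.739e-01 1.000e-04] F [-0.2  0.9  5.6] w 0.0366 q [-0.71  0.54  1.68  0.    0.93 -0.91]
```

>>> step_arm:
  moves: [0, 0, -0.04, 0, 0.8, 0, 0, -0.12, 0, 0.8, 0, 0, -0.2, 0, 0.8, 0, 0, -0.28, 0, 0.8, 0, 0, -0.32, 0, 0.8]

```text
clock: 17.8
position: [0.5177, -0.3548, 0.1895]
ee_rot: [0.002, 0.633, 0.774, -0.0]
contact_force: [0.3, -1.3, -4.7]
width: 0.0366
```

>>> step_arm:
  moves: [0, 0, 0, 0, 0.8, 0, 0, 0, 0, 0.8]

```text
clock: 18.0
position: [0.5162, -0.3534, 0.1852]
ee_rot: [-0.001, 0.633, 0.774, -0.0]
contact_force: [0.3, 0.2, -4.6]
width: 0.036
```

```bash
python3 - <<'E'
from h import *
st(); f=snap('wrist','w_c4')
c0=load('w_c3')[0]; 
# expected in-hand hole pixels from grasp geometry, vs detected
def exp(fn,tcp_z):
    C,_=load(fn); return C
s=manip.get_state(); q=s['ee_rot']; M=R.from_quat([q[1],q[2],q[3],q[0]]).as_matrix()
psi=np.arctan2(M[1,1],M[0,1]); th=psi+np.deg2rad(11.57-11.4); th=(th+np.pi/2)%np.pi-np.pi/2
c,sn=np.cos(th),np.sin(th); P=HOL[:3]@np.array([[c,sn],[-sn,c]])+s['position'][:2]
z=s['position'][2]-.0276
pr=proj('w_c4',np.c_[P,np.full(3,z+.005)]); d=dark('w_c4',pr,8); print(pr.round(1).tolist(),np.array(d).tolist())
goal([.49384,.0553,.18],np.deg2rad(-5.2))
E
```

```text
18.0 [ 0.5162 -0.3534  0.1852] [-1.400e-03  6.333e-01  7.739e-01 -1.000e-04] F [ 0.3  0.2 -4.6] w 0.036 q [-0.71  0.39  1.49 -0.    1.27 -0.91]
[[283.6, 80.1], [217.1, 148.1], [350.8, 147.7]] [[282.99, 74.96], [216.66, 147.91], [352.99, 152.87]]
shift [0.8091 0.1187 0.0112] twist 0.0923
```

>>> step_arm:
  moves: [0.07, 0.01, 0, 0.01, 0.8, 0.15, 0.022, 0, 0.02, 0.8, 0.24, 0.035, 0, 0.03, 0.8, 0.33, 0.048, 0, 0.04, 0.8, 0.42, 0.062, 0, 0.05, 0.8]

```text
clock: 18.55
position: [0.504, -0.1398, 0.1841]
ee_rot: [-0.002, 0.693, 0.721, -0.001]
contact_force: [1.5, 0.3, -3.8]
width: 0.0364
```

```bash
python3 - <<'E'
from h import *
st(); goal([.49384,.0547,.18],np.deg2rad(-5.2))
E
```

```text
18.55 [ 0.504  -0.1398  0.1841] [-0.0025  0.6928  0.7211 -0.0009] F [ 1.5  0.3 -3.8] w 0.0364 q [-0.4   0.24  1.71  0.    1.19 -0.44]
shift [ 0.3896 -0.0046  0.0092] twist 0.0417
```

>>> step_arm:
  moves: [0.09, -0.001, 0, 0.01, 0.8, 0.18, -0.002, 0, 0.02, 0.8, 0.27, -0.003, 0, 0.03, 0.8, 0.34, -0.004, 0, 0.042, 0.8, 0.375, -0.0046, 0, 0.042, 0.8]

```text
clock: 19.05
position: [0.4932, 0.0483, 0.1843]
ee_rot: [-0.002, 0.737, 0.675, -0.002]
contact_force: [0.6, -0.5, -4.1]
width: 0.0366
```

>>> step_arm:
  moves: [0.012, 0, 0, 0, 0.8, 0.012, 0, 0, 0, 0.8, 0.012, 0, 0, 0, 0.8]

```text
clock: 19.35
position: [0.4959, 0.0502, 0.1859]
ee_rot: [-0.0, 0.738, 0.675, -0.001]
contact_force: [0.4, 0.1, -3.6]
width: 0.037
```

```bash
python3 - <<'E'
from h import *
st(); f=snap('wrist','w_h1'); st(); goal([.49384,.0547,.15],np.deg2rad(-5.2))
g=cv2.cvtColor(f,cv2.COLOR_BGR2GRAY)
# flange geometry in hand: print row/col profiles for ear hole and corner holes
s=manip.get_state()
th=np.deg2rad(-5.1);c,sn=np.cos(th),np.sin(th); P=HOL[:3]@np.array([[c,sn],[-sn,c]])+s['position'][:2]+[0,.0006]
z=s['position'][2]-.0276
print('exp cover top',proj('w_h1',np.c_[P,np.full(3,z+.006)]).round(1).tolist())
Q=HOL@np.array([[c,sn],[-sn,c]])+[.49384,.0553]; print('tapped',proj('w_h1',np.c_[Q,np.full(5,.08)]).round(1).tolist())
for r in range(56,104,3): print(r,g[r,262:306:3])
E
```

```text
19.35 [0.4959 0.0502 0.1859] [-2.000e-04  7.382e-01  6.746e-01 -1.000e-03] F [ 0.4  0.1 -3.6] w 0.037 q [-0.04  0.21  1.76 -0.    1.18  0.05]
19.4 [0.4961 0.05   0.1862] [-1.000e-04  7.384e-01  6.743e-01 -7.000e-04] F [ 0.4 -0.3 -3.7] w 0.0368 q [-0.04  0.2   1.76 -0.    1.18  0.05]
shift [ 0.0089 -0.0052  0.0724] twist 0.0
exp cover top [[285.2, 79.3], [217.3, 148.4], [353.1, 148.2]]
tapped [[281.4, 83.8], [237.3, 128.7], [325.9, 128.5], [243.7, 263.7], [320.6, 263.6]]
56 [189 189 188 189 188 188 189 188 188 188 188 188 188 188 188]
59 [188 188 189 189 189 188 188 188 188 188 188 188 188 189 188]
62 [188 189 189 188 188 188 188 185 189 189 188 189 189 188 189]
65 [188 188 189 189 184 115  86  81  83  97 145 189 188 189 188]
68 [188 188 189 184 101 135 228 228 228 208  83 132 189 188 187]
71 [188 187 187 109 168 227 228 227 228 228 228  89 149 188 187]
74 [188 188 176 130 227 227 227 228 227 228 228 222 120 188 188]
77 [188 188 143 216 227 226 202 221 227 228 228 227 123 188 188]
80 [188 188 130 227 227 112  43  44 195 227 228 228 177 184 188]
83 [187 187 153 227 226  43  43  43 108 227 227 227 199 187 186]
86 [186 186 173 227 227  43  43  44 152 227 227 227 184 187 187]
89 [186 187 186 194 227 222 130 172 227 227 227 227 170 187 187]
92 [186 187 187 183 220 226 226 226 226 227 226 189 188 187 187]
95 [186 185 186 186 184 210 226 227 226 225 194 186 186 186 187]
98 [186 186 186 186 186 186 186 189 187 187 186 186 186 185 186]
101 [186 186 187 186 186 187 185 185 186 186 186 186 186 185 185]
```

>>> step_arm:
  moves: [0.009, -0.004, 0, 0, 0.8, 0.009, -0.004, 0, 0, 0.8, 0.009, -0.004, 0.06, 0, 0.8, 0.009, -0.004, 0.08, 0, 0.8, 0.009, -0.004, 0.08, 0, 0.8]

```text
clock: 19.9
position: [0.4929, 0.0556, 0.1453]
ee_rot: [-0.002, 0.738, 0.675, -0.002]
contact_force: [-0.1, 1.0, -4.0]
width: 0.0367
```

>>> step_arm:
  moves: [0, 0, 0, 0, 0.8, 0, 0, 0, 0, 0.8]

```text
clock: 20.1
position: [0.4955, 0.0558, 0.1479]
ee_rot: [0.001, 0.738, 0.675, 0.001]
contact_force: [0.3, -0.3, -4.5]
width: 0.0363
```

```bash
cat > m.py <<'E'
from h import *
def measure(fn):
    s=st(); f=snap('wrist',fn); s2=st(); g=cv2.medianBlur(cv2.cvtColor(f,cv2.COLOR_BGR2GRAY),3)
    M=R.from_quat(np.roll(s['ee_rot'],-1)).as_matrix(); th=np.deg2rad(-5.1);c,sn=np.cos(th),np.sin(th); Rm=np.array([[c,sn],[-sn,c]])
    z=s['position'][2]-.0276; P=HOL[:3]@Rm+s['position'][:2]
    e=proj(fn,np.c_[P,np.full(3,z+.006)]); Q=HOL[:3]@Rm+[.49384,.0553]; q=proj(fn,np.c_[Q,np.full(3,.08)])
    C,k=load(fn); rad=.007*k[0]/(C[2,3]-z-.006)
    for i in range(3):
        u,v=e[i].astype(int); w=g[v-30:v+31,u-30:u+31]
        h=cv2.HoughCircles(cv2.resize(w,None,fx=4,fy=4,interpolation=cv2.INTER_CUBIC),cv2.HOUGH_GRADIENT,1,200,param1=80,param2=10,minRadius=int(4*rad*.85),maxRadius=int(4*rad*1.15))
        h=None if h is None else h[0,0]/4
        hc=e[i] if h is None else h[:2]+[u-30-.375,v-30-.375]
        d=dark(fn,[q[i]],6)[0]
        print(i,'exp cov',e[i].round(1),'hough',np.round(hc,1),None if h is None else round(float(h[2]),1),round(rad,1),'exp tap',q[i].round(1),'dark',np.array(d).round(1),
          'cover-tap mm',((onz(fn,hc,z+.006)-onz(fn,d,.08))[0,:2]*1000).round(1),'cov-exptap',((onz(fn,hc,z+.006)[0,:2]-Q[i])*1000).round(1))
    goal([.49384,.0553,.118],np.deg2rad(-5.1)); return f
E
python3 -c "
from m import *
measure('w_h2')"
```

```text
20.1 [0.4955 0.0558 0.1479] [8.000e-04 7.381e-01 6.747e-01 7.000e-04] F [ 0.3 -0.3 -4.5] w 0.0363 q [-0.03  0.24  1.82 -0.    1.08  0.06]
20.15 [0.4954 0.0558 0.1479] [8.000e-04 7.381e-01 6.747e-01 7.000e-04] F [ 0.4 -0.1 -5.1] w 0.0367 q [-0.03  0.24  1.82 -0.    1.08  0.06]
0 exp cov [284.8  80.4] hough [285.5  81.5] 15.6 13.8 exp tap [281.9  88.5] dark [281.7  88. ] cover-tap mm [ 2.  -0.3] cov-exptap [ 2. -0.]
1 exp cov [217.1 149.2] hough [215.2 148.2] 14.5 13.8 exp tap [229.8 141.1] dark [224.3 140.8] cover-tap mm [4.4 0.5] cov-exptap [0.8 1. ]
2 exp cov [352.5 149. ] hough [352.5 148.8] 15.3 13.8 exp tap [334.3 141. ] dark [344.1 142.8] cover-tap mm [-4.7  2.3] cov-exptap [1.7 0.6]
shift [-0.0013 -0.0032  0.0598] twist -0.0002
```

>>> step_arm:
  moves: [-0.001, -0.0032, 0, 0, 0.8, -0.001, -0.0032, 0.01, 0, 0.8, -0.001, -0.0032, 0.025, 0, 0.8, -0.001, -0.0032, 0.04, 0, 0.8, -0.001, -0.0032, 0.045, 0, 0.8]

```text
clock: 20.65
position: [0.492, 0.0555, 0.123]
ee_rot: [-0.001, 0.738, 0.675, -0.001]
contact_force: [1.0, 0.1, -3.3]
width: 0.0367
```

>>> step_arm:
  moves: [0, 0, 0.005, 0, 0.8, 0, 0, 0.01, 0, 0.8, 0, 0, 0.014, 0, 0.8, 0, 0, 0.014, 0, 0.8, 0, 0, 0.014, 0, 0.8]

```text
clock: 21.15
position: [0.4931, 0.0555, 0.1175]
ee_rot: [0.0, 0.738, 0.675, 0.0]
contact_force: [-0.2, -0.8, -4.4]
width: 0.0368
```

```bash
python3 -c "
from m import *
measure('w_h3')"
```

```text
21.15 [0.4931 0.0555 0.1175] [1.000e-04 7.381e-01 6.747e-01 1.000e-04] F [-0.2 -0.8 -4.4] w 0.0368 q [-0.03  0.27  1.86 -0.    1.01  0.06]
21.2 [0.4931 0.0555 0.1175] [2.000e-04 7.381e-01 6.747e-01 1.000e-04] F [-0.2 -0.1 -3.9] w 0.0363 q [-0.03  0.27  1.86 -0.    1.01  0.06]
0 exp cov [284.9  80.4] hough [285.2  81.8] 15.6 13.8 exp tap [286.3  83.5] dark [286.  84.] cover-tap mm [-0.5 -0.2] cov-exptap [-0.7 -0.4]
1 exp cov [217.3 149.2] hough [215.  148.2] 14.2 13.8 exp tap [224.8 145.8] dark [222.  142.1] cover-tap mm [-0.6 -1.3] cov-exptap [-1.8  0.8]
2 exp cov [352.6 149. ] hough [353.  147.5] 14.2 13.8 exp tap [347.8 145.6] dark [349.1 142.6] cover-tap mm [-1.4 -0.6] cov-exptap [-0.6  0.9]
shift [-0.0002  0.0015 -0.0009] twist -0.0002
```

>>> step_arm:
  moves: [0, 0.0016, -0.001, 0, 0.8, 0, 0.0016, -0.001, 0, 0.8, 0, 0.0016, -0.001, 0, 0.8, 0, 0.0016, -0.001, 0, 0.8]

```text
clock: 21.6
position: [0.4937, 0.0554, 0.1179]
ee_rot: [0.0, 0.738, 0.675, -0.0]
contact_force: [-0.4, -0.2, -3.1]
width: 0.0367
```

```bash
python3 -c "
from m import *
f=measure('w_h4')
a=cv2.resize(f[50:300,180:390],None,fx=2.2,fy=2.2,interpolation=cv2.INTER_CUBIC)
S=get_image('scene')['frame']; T=get_image('top')['frame']
b=np.vstack([cv2.resize(S[170:250,265:365],(300,240),interpolation=cv2.INTER_CUBIC),cv2.resize(T[150:245,210:315],(300,271),interpolation=cv2.INTER_CUBIC)])
c=np.zeros((max(a.shape[0],b.shape[0]),a.shape[1]+300,3),np.uint8); c[:a.shape[0],:a.shape[1]]=a; c[:b.shape[0],a.shape[1]:]=b; cv2.imwrite('pics/fin.png',c); print(c.shape)"
```

```text
21.6 [0.4937 0.0554 0.1179] [ 0.      0.7381  0.6747 -0.    ] F [-0.4 -0.2 -3.1] w 0.0367 q [-0.03  0.27  1.86 -0.    1.01  0.06]
21.65 [0.4937 0.0554 0.1179] [ 0.      0.7381  0.6747 -0.    ] F [ 0.8  0.2 -3.8] w 0.0368 q [-0.03  0.27  1.86 -0.    1.01  0.06]
0 exp cov [284.9  80.4] hough [284.   82.8] 14.2 13.8 exp tap [285.1  83.6] dark [285.  84.] cover-tap mm [-0.6 -0.6] cov-exptap [-0.6 -0.8]
1 exp cov [217.3 149.2] hough [215.5 148.5] 14.8 13.8 exp tap [223.8 145.6] dark [221.4 141.8] cover-tap mm [ 0.  -1.6] cov-exptap [-0.9  0.5]
2 exp cov [352.6 149. ] hough [351.2 148.5] 14.5 13.8 exp tap [346.4 145.5] dark [347.2 141.9] cover-tap mm [-1.3 -1.5] cov-exptap [-0.8  0.4]
shift [-0.0002  0.0002 -0.0002] twist -0.0002
(550, 762, 3)
```

View pics/fin.png

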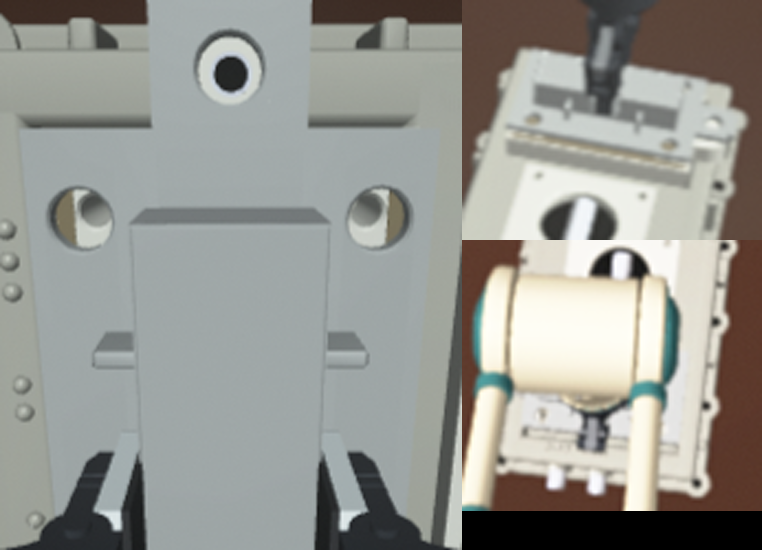

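The ear's tapped hole sits centred in the cover's hole at crop (230,70). The corner holes at (82,217) and (379,217) show theirs symmetrically, with just the offset parallax should give. The side view shows an even gap, so I'm handing in.

```bash
python3 -c "
from h import *
st(); print(job.sign_off())"
```

```text
21.75 [0.4937 0.0554 0.1179] [ 0.      0.7381  0.6747 -0.    ] F [-0.5 -0.  -4. ] w 0.0359 q [-0.03  0.27  1.86 -0.    1.01  0.06]
the job is handed in; nothing more can be done
None
```

I seated the short plunger in bore two, then the long plunger in bore three. I then picked up the cover by its rib and handed the job in at 21.75 s, still holding it over the pad.

- **Plungers:** Each one bottomed out with 5–6 N at the expected height. In the pictures all three heads stand alike on the pad.
- **Hover height:** The cover's underside is about 10 mm above the pad, worked out from the arm position rather than measured directly. The tool is vertical, and the force reading shows only the cover's weight, so it is not touching the gasket.
- **Bolt holes:** The pad position fitted all five tapped holes to about 0.4 mm. The ear hole and the two corner holes at the ear end are within about 1 mm of where they should be.
- **Checks that were weaker:**
  - The direct hole-to-hole readings at those two corners were 1.3–2 mm off. The flange partly hides the tapped holes there, so I did not rely on them.
  - The two corner holes at the far end were hidden, so their fit rests on the earlier measurements.
  - The circle detection was noisy by about 1 mm, so a very slight tilt along the cover's length can't be ruled out. The side view shows an even gap.

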